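Shut the spin dryer and shift its gate lever to spin

TASK

Get the little spin dryer ready to run: first tip its grey lid fully shut, then guide the red-gripped lever out of neutral, round the zigzag gate and fully home into the slot beside the blue tab. Do not run the lever home into the orange-tab slot, leave the things standing around where they are, and let go at the end with the lid still shut.

Things in the scene. Friction and masses are not known exactly. Their poses are not given: they have to be found in the camera images.
- machine: the fixed white machine: 240 mm deep (x), 420 wide (y), deck 150 mm high; origin under its centre; x to its back (away from the robot), y to its left, z up. Right half of the deck: lever gate; left half: open spin tub with its grey lid
- gate (a point): the gate's neutral point, on top of its aluminium plate, 151.5 mm above the counter; machine axes. The centre line of the 16 mm wide channel, as (x, y) in mm in this frame, runs (0,0) - (0,26) - (-24,26) - (-24,52) - (0,52), and the same with y negated: a symmetrical gate. The slots are the ends (0,52) and (0,-52); their closed ends lie 8 mm beyond in x
- lever_side (a joint): sideways tilt of the lever, 0 upright, positive leaning to the machine's +y; it starts between -0.12 and 0.12 and reaches about 0.41 in a slot. Pivot 120 mm straight below point gate. The lever's 10 mm steel stem stands in the channel and its solid walls stop it; it stays where it is left
- lever (a joint): fore-and-aft tilt of the lever, 0 upright and when home in a slot, positive leaning to the machine's +x; about -0.19 in the part of the channel nearest the robot. Same pivot. Moving the lever takes about 1.5 to 2.5 N at the grip
- grip (a point): centre of the lever's red square grip, 36 x 36 mm and 60 mm tall along the stem, 175 mm from the pivot, its faces square to the machine's axes when upright; this frame tilts with the lever, z along the stem
- blue_home (a point): where the grip's centre is when the lever is fully home in the slot beside the blue tab (blue flat tab 28 x 46 x 4 mm on the deck, its middle 41 mm behind this point in the machine's x). The lever then leans about 23 deg sideways. The blue tab may be at the left or the right slot
- orange_home (a point): the same for the other slot, with the orange tab
- lid (a joint): angle of the spin tub's grey lid: 0 shut (flat on the deck), positive open, starting 0.85 to 1.35. The lid is 170 mm from hinge to free edge, 190 wide, 10 thick; its hinge is stiff, so it stays at any angle and takes about 0.5 to 1.5 N near the edge to push down
- lid_hinge (a point): middle of the lid's hinge line, which runs along the machine's y at the back of the tub, at deck height 150 mm and level with the lid's underside; machine axes. At angle t the underside runs from here along (-cos t, 0, sin t), and the outside face lies 10 mm from it along (sin t, 0, cos t)
- lid_edge (a point): middle of the lid's free edge, on the outside (upper) face
- dose_cup: bystander, loose: small clear dosing cup, 44 mm wide, 45 high, standing on the machine's deck behind the gate; origin under its centre
- detergent: bystander, loose: blue bottle, 84 mm across, 210 high; origin under its centre
- softener: bystander, loose: green bottle with a yellow cap, 72 mm across, 190 high; origin under its centre
- peg_jar: bystander, loose: glass jar with a wooden cap, 90 mm across, 110 high; origin under its centre
- soap_box: bystander, loose: cardboard box 90 x 140 x 50 mm; origin under its centre
- brush: bystander, loose: brush lying on the counter
- stain_can: bystander, loose: orange can, 56 mm across, 120 high; origin under its centre

How it is judged:
By the outcome, as a careful person would: the job done as asked, in the order asked, and still so for the second after the job is handed in, with the robot touching nothing.
It also fails if it takes over 54 s, if anything falls off the work surface, if the arm or the gripper's body presses on something with over 40 N, if the wrist force passes 120 N, or if a joint passes its speed limit or range.

ROBOT

A 6-joint arm with a two-finger parallel gripper is mounted at the origin on the work surface. World frame = base frame: x ahead of the robot, y to its left, z up, the work surface at z = 0. Lengths are in mm, angles in degrees, forces in N, time in s.
With the tool pointing down it reaches from about 250 to 800 mm from the base axis. Payload 8.5 kg.
Tool frame: the origin (TCP) lies at the very end of the fingers, on their centre line; the grasp point (between the pads) lies 19 mm behind it (bot.tcp_to_grasp is the distance from the TCP to the grasp point, in mm); z points along the fingers, y is the line along which they close (so a half turn about z gives the same grasp; the last joint's range is limited). The gripper opens to 85 mm and grips with 20 to 120 N. Pads are 22 mm wide; open, the fingers measure 114 mm over their backs; the gripper's body (76 mm by 85 mm) begins 54 mm behind the grasp point. The pads swing forward as they close: fully open they stand 13 mm farther back than shut.
Start: joints at [71.104, 13.648, -0.773, 75.585, 0, 90], TCP at [170.006, 496.662, 203.476] pointing down, gripper open.
Joint ranges: [-152.45, 152.45], [-59.26, 108.67], [-65.41, 83.53], [-104.44, 129.93], [-82.83, 76.93], [-180, 180]. Speed limits (degrees/s): [127.2, 127.2, 159.86, 180, 180, 180].

INTERFACE

Orientations are given as [roll, pitch, yaw] about the fixed x, y, z axes, in that order (R = Rz(yaw) Ry(pitch) Rx(roll)).
In Python, from rig import bot gives the robot as it stands.
- The arm moves only by the tool play_rows, never from a script. Its argument "moves" is a list of rows, each an object with "hand": the opening, from -1 (shut) to 1 (fully open), so that 0 is half open; "offset": the shift along the tool's x, y, z scaled (see below), a list of three; "twist": the turn, a rotation vector about the tool's x, y, z scaled (see below), a list of three. In form: [{"hand": hand, "offset": [dx, dy, dz], "twist": [rx, ry, rz]}, ...]. A call has 1 to 10 rows; each row is the pose to reach, as a shift and turn from the pose commanded when the call began, along the tool's axes at that moment; what a row does not reach only later rows make up. The controller multiplies each number of a shift by 0.1 m and each number of a turn by 120 degrees. A row lasts 1/12 s, in which the tool goes at most 41.7 mm and 7.16 degrees, less where a joint would pass 70% of its speed; a pose out of reach is approached as far as the arm can. A call with a number of a shift or a turn outside -1 to 1 is refused whole. A call with a gripper value outside its range is refused whole. The fingers move at their own pace and stop on an object; "force" is the grip in N (left out, the last holds). Time passes only in rows, so rows that repeat a pose let the fingers close. It gives the time, the measured TCP pose, the force, the opening and the grip force at its end, in the units of the state.
- bot.get_obs(): the state, without advancing time (a new reading comes with each control period).
- bot.get_image(name): name is "scene" or "top" or "wrist"; returns the picture (400x640x3 uint8, blue, green, red); there is no depth.
- bot.camera_model(name): a dict with "K" (3x3 intrinsics, pixels), "eye" and "attitude" of the camera in the world. Camera axes: x right, y down, z forward; pixel columns grow to the right and rows downward; lengths in mm; the calibration is good to about 2 mm. A picture is of the moment at which its call begins: read the wrist's pose just before it. camera_model takes no time and is no camera call; for the wrist camera it gives the pose at the moment of the call.
- bot.close_job(): hands the job in; it is judged then, once.
The state is a dict: "clock": time; "joints": joint angles; "qvel": joint speeds; "joint_torque": joint torques, N m; "ee_pos": TCP position; "eef_rot": TCP orientation; "ft_force": force on the tool from outside, world axes, zero at the start; "moment": the same for the moment, N m; "finger_gap": finger opening in mm; "finger_force": force on a finger pad.
Only numpy, scipy, OpenCV 4.12 (cv2) and the standard library are available. Lean on these libraries where they do the work, as an engineer would, in place of code of your own. Each camera call takes 0.05 s, during which the arm holds its last target. There are 200 camera calls.

## Working session

There is one attempt and no reset: what is moved stays moved. The work goes in short steps, Python scripts to look and compute and a tool call to move; the robot and the scene stay as the last step left them, time stands still between calls to the robot, and variables do not carry over. Pictures are saved under pics/ and viewed, at most 10 in all, crops included, and the job is handed in when it is done.

Besides the shell and the picture viewer there is one more tool, called after ">>>" by a JSON object that holds its "op" and its "data". play_rows: Moves the arm, as the interface text tells. Its arguments: {"type":"object","properties":{"moves":{"type":"array","items":{"type":"object","properties":{"hand":{"type":"number"},"offset":{"type":"array","items":{"type":"number"}},"twist":{"type":"array","items":{"type":"number"}}}}},"force":{"type":"number"}},"required":["moves"]}

```bash
mkdir -p pics; ls; python3 - <<'E'
from rig import bot
import cv2
o=bot.get_obs();print(o)
for n in("scene","top"):
    m=bot.camera_model(n);print(n,m)
    cv2.imwrite(f"pics/{n}0.png",bot.get_image(n))
E
```

```text
pics
{'clock': 0.0, 'joints': array([ 7.11045572e+01,  1.36797073e+01, -8.18265606e-01,  7.55839949e+01,
        4.46345103e-04,  8.99986987e+01]), 'qvel': array([ 0.02401555,  0.05249928, -0.03727584,  0.06111051, -0.07297578,
       -0.02822854]), 'joint_torque': array([ 1.19949433e-03, -5.38780439e+01,  3.46439838e+01,  1.84403843e-02,
       -2.48171420e-05,  1.90362925e-08]), 'ee_pos': array([169.86372808, 496.26819724, 202.88010558]), 'eef_rot': array([-1.79918032e+02, -4.48206260e-04,  1.61105858e+02]), 'ft_force': array([-0.94493929, -0.17411284,  0.81344719]), 'moment': array([ 0.00620111, -0.04025068,  0.02038325]), 'finger_force': 0.0, 'finger_gap': 85.42178903688612}
scene {'K': array([[436.78174823,   0.        , 325.26149034],
       [  0.        , 436.78174823, 199.16750824],
       [  0.        ,   0.        ,   1.        ]]), 'eye': array([1225.48459601,  295.46483261, 1043.65904292]), 'attitude': array([-138.40764089,   -1.20588181,  112.85646096])}
top {'K': array([[454.55943215,   0.        , 318.33287275],
       [  0.        , 454.55943215, 195.74175811],
       [  0.        ,   0.        ,   1.        ]]), 'eye': array([ 211.29811766,  -21.26740048, 1654.06801365]), 'attitude': array([-169.4031915 ,    0.2361708 ,  -89.74158648])}
```

View pics/scene0.png

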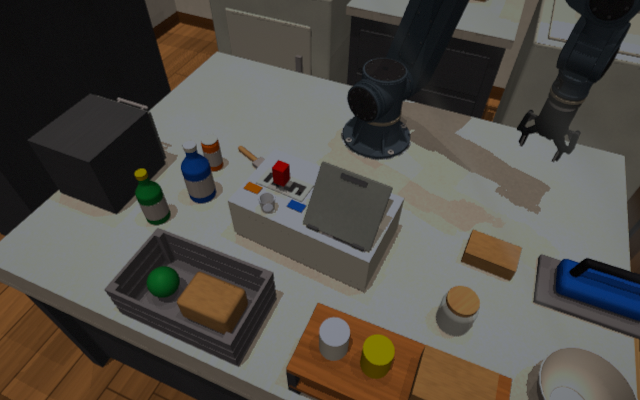

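View pics/top0.png

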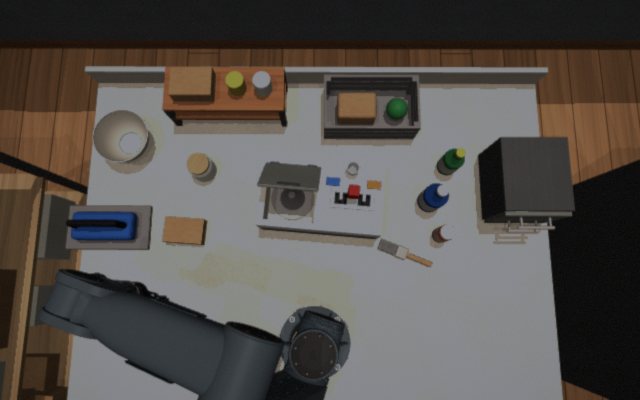

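The scene view is from behind. The lid is on the machine's left, standing about 60-70° open. The blue tab is at the left slot (top image 333,181), orange at the right (374,185), and the red grip is at about (353,192). I'll locate these by colour.

```bash
cat > h.py <<'E'
import numpy as np, cv2
from scipy.spatial.transform import Rotation as Ro
from rig import bot
def rot(a): return Ro.from_euler('xyz',a,degrees=True).as_matrix()
def ray(m,uv,z):
    d=rot(m['attitude'])@np.linalg.inv(m['K'])@[*uv,1]; e=np.array(m['eye'])
    return e+d*(z-e[2])/d[2]
def proj(m,P):
    c=(np.atleast_2d(P)-m['eye'])@rot(m['attitude']); q=c@np.array(m['K']).T
    return q[:,:2]/q[:,2:]
def blob(im,box,lo,hi):
    x0,y0,x1,y1=box; h=cv2.cvtColor(im[y0:y1,x0:x1],cv2.COLOR_BGR2HSV)
    k=cv2.inRange(h,lo,hi); n,l,s,c=cv2.connectedComponentsWithStats(k)
    i=1+np.argmax(s[1:,4]); return c[i]+[x0,y0],s[i,4]
E
python3 - <<'E'
from h import *
B=((100,120,60),(125,255,255));O=((8,150,80),(20,255,255));R=((0,170,60),(6,255,255))
W={'top':[(320,170,345,195),(362,175,385,195),(335,180,370,202)],'scene':[(280,195,315,220),(240,178,265,198),(265,155,300,190)]}
for n in W:
    im=cv2.imread(f'pics/{n}0.png');m=bot.camera_model(n)
    for b,c,z in zip(W[n],(B,O,R),(152,152,206)):
        uv,a=blob(im,b,*c);print(n,uv,a,ray(m,uv,z).round(1))
a=cv2.imread('pics/top0.png')[150:250,250:400];b=cv2.imread('pics/scene0.png')[140:290,210:420]
cv2.imwrite('pics/c1.png',cv2.resize(a,None,fx=5,fy=5,interpolation=2))
cv2.imwrite('pics/c2.png',cv2.resize(b,None,fx=3.8,fy=3.8,interpolation=2))
E
```

```text
top [332.73863636 181.13636364] 88 [542.7 -62.3 152. ]
top [373.5        184.57142857] 70 [ 531.3 -199.9  152. ]
top [353.60576923 190.93269231] 104 [ 498.5 -128.5  206. ]
scene [295.96212121 205.5530303 ] 132 [541.9 -57.9 152. ]
scene [252.56896552 187.37931034] 116 [ 530.4 -196.8  152. ]
scene [279.12648221 172.02371542] 253 [ 493.5 -129.5  206. ]
```

View pics/c1.png

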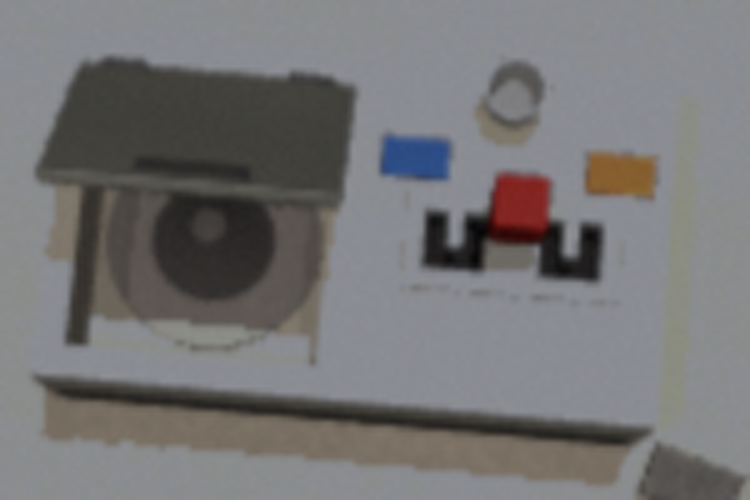

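View pics/c2.png

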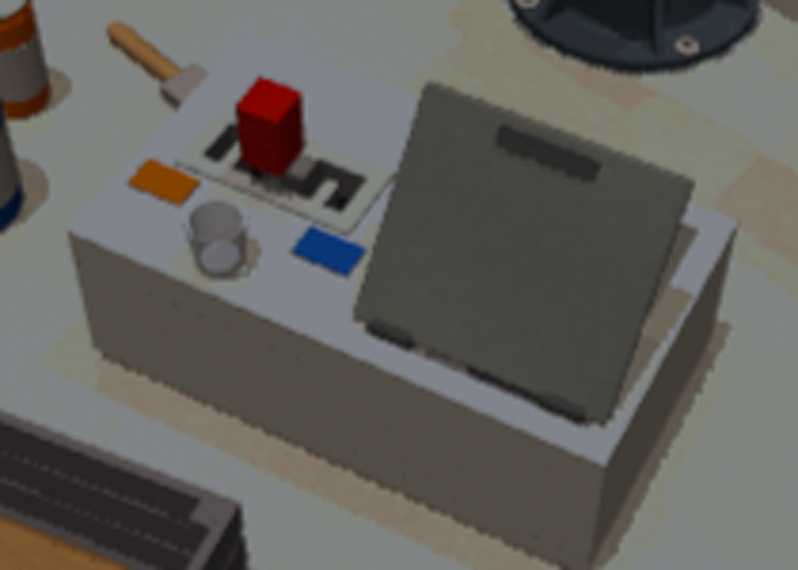

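Top crop: the lid's free edge runs (40,177)–(343,197), and the cup base is near (510,120). Scene crop: the lid's outer-face corners are (430,85), (692,182), (355,318) and (607,420). The tabs are 138.8 mm apart (139 expected), so they give the machine's pose. Next I fit the lid and check by reprojection.

```bash
python3 - <<'E'
from h import *
from scipy.optimize import least_squares
b=np.array([542.3,-60.1]);o=np.array([530.9,-198.4])
yh=(b-o)/np.linalg.norm(b-o);xh=np.array([yh[1],-yh[0]]);g=(b+o)/2-41*xh
print('yaw',np.degrees(np.arctan2(xh[1],xh[0])),'gate',g)
T=np.eye(3);T[:2,0]=xh;T[:2,1]=yh;G=np.array([*g,151.5])
mt,ms=[bot.camera_model(n) for n in('top','scene')]
ct=lambda u,v:(250+u/5,150+v/5); cs=lambda u,v:(210+u/3.8,140+v/3.8)
def tri(p,q):
    A=[];B=[]
    for m,uv in((mt,p),(ms,q)):
        e=np.array(m['eye']);d=ray(m,uv,0)-e;d/=np.linalg.norm(d);M=np.eye(3)-np.outer(d,d);A.append(M);B.append(M@e)
    return np.linalg.lstsq(np.vstack(A),np.hstack(B),rcond=None)[0]
for p,q in((ct(40,177),cs(692,182)),(ct(343,197),cs(430,85))): print('edge gate-frame',((tri(p,q)-G)@T).round(1))
# fit hx,hy,t in gate frame
obs=[(mt,ct(40,177),1,1),(mt,ct(343,197),-1,1),(ms,cs(692,182),1,1),(ms,cs(430,85),-1,1),(ms,cs(607,420),1,0),(ms,cs(355,318),-1,0)]
def f(p):
    hx,hy,t=p;r=[]
    for m,uv,s,e in obs:
        P=np.array([hx-170*e*np.cos(t)+10*np.sin(t),hy+95*s,-1.5+170*e*np.sin(t)+10*np.cos(t)])
        r+=list(proj(m,G+T@P)[0]-uv)
    return r
s=least_squares(f,[60,180,1.1]);print('lid',s.x,np.round(s.fun,1))
P=ray(mt,ct(510,125),150);print('cup base top',(P-G)@T)
P=ray(ms,cs(220,265),150);print('cup base scene',(P-G)@T)
# lever side fit from red centroids: (grip centre, height ~206)
for v in((498.5,-128.5,206),(493.5,-129.5,206)): print('grip',((np.array(v)-G)@T).round(1))
print('corners machine', [(np.array(ray(mt,ct(*c),150))-G)@T for c in((38,378),(650,430))])
np.savez('m.npz',T=T,G=G,lid=s.x)
E
```

```text
yaw -4.7122092274197405 gate [ 495.73858394 -125.88181386]
edge gate-frame [-21.7 301.1 130.2]
edge gate-frame [-19.2 114.4 131.1]
lid [ 80.15474777 210.78827172   0.87743689] [-3.1 -0.5 -2.1  0.7  0.2 -0.8 -1.3 -1.7 -1.   1.2 -1.9 -0.8]
cup base top [68.89319116  3.80532339 -1.5       ]
cup base scene [87.50817802 12.3750064  -1.5       ]
grip [ 3.  -2.4 54.5]
grip [-1.9 -3.8 54.5]
corners machine [array([-130.31763935,  304.02380872,   -1.5       ]), array([-129.78665696, -103.63226216,   -1.5       ])]
```

```bash
cat > go.py <<'E'
# python3 go.py "x y z side fore" ... : gate-frame TCP targets (mm, rad lever tilt) -> offset/twist from the present pose
import sys
from h import *
d=np.load('m.npz');T,G=d['T'],d['G']
o=bot.get_obs();R=rot(o['eef_rot']);p=o['ee_pos']
print('t %.2f'%o['clock'],'gate pos',((p-G)@T).round(1),'rot',o['eef_rot'].round(1),'F',(o['ft_force']@T).round(1),'gap %.1f'%o['finger_gap'])
R0=np.array([[-1,0,0],[0,1,0],[0,0,-1.]])
for a in sys.argv[1:]:
    v=[float(x) for x in a.split()]+[0,0];L=Ro.from_euler('YX',[v[4],-v[3]]).as_matrix()
    Rt=T@L@R0;tw=Ro.from_matrix(R.T@Rt).as_rotvec(degrees=True)
    print('offset',(R.T@(G+T@v[:3]-p)/100).round(3),'twist',(tw/120).round(3))
E
python3 go.py "2 207 180"
```

```text
t 0.10 gate pos [-375.9  593.3   51.4] rot [-179.9   -0.   161.1] F [ 0.7  0.1 -0.5] gap 85.5
offset [-4.61  -2.821 -1.282] twist [-0.001 -0.    -0.118]
```

>>> {"op": "play_rows", "data": {"moves": [{"hand":-1,"offset":[0,0,-0.4],"twist":[0,0,-0.06]},{"hand":-1,"offset":[0,0,-0.8],"twist":[0,0,-0.118]},{"hand":-1,"offset":[0,0,-1],"twist":[0,0,-0.118]},{"hand":-1,"offset":[0,0,-1],"twist":[0,0,-0.118]}]}}

```text
clock: 0.43
ee_pos: [170.5, 498.1, 307.8]
eef_rot: [179.7, 0.1, 175.3]
ft_force: [0.1, 0.1, -0.0]
finger_gap: 38.6
finger_force: 0.0
```

>>> {"op": "play_rows", "data": {"moves": [{"hand":-1,"offset":[-0.25,-0.25,-0.1],"twist":[0,0,0]},{"hand":-1,"offset":[-0.5,-0.5,-0.2],"twist":[0,0,0]},{"hand":-1,"offset":[-0.75,-0.75,-0.3],"twist":[0,0,0]},{"hand":-1,"offset":[-0.95,-0.95,-0.3],"twist":[0,0,0]},{"hand":-1,"offset":[-0.95,-0.95,-0.3],"twist":[0,0,0]}]}}

```text
clock: 0.85
ee_pos: [259.0, 391.1, 333.9]
eef_rot: [-180.0, 0.1, 175.1]
ft_force: [0.5, 0.3, -0.1]
finger_gap: -0.1
finger_force: 0.0
```

```bash
python3 go.py "2 207 180"
```

```text
t 0.85 gate pos [-278.4  495.8  182.4] rot [-1.800e+02  1.000e-01  1.751e+02] F [ 0.4  0.3 -0.1] gap -0.1
offset [-2.815 -2.877  0.028] twist [-0.     0.001 -0.002]
```

>>> {"op": "play_rows", "data": {"moves": [{"hand":-1,"offset":[-0.25,-0.25,0],"twist":[0,0,0]},{"hand":-1,"offset":[-0.5,-0.5,0],"twist":[0,0,0]},{"hand":-1,"offset":[-0.75,-0.75,0],"twist":[0,0,0]},{"hand":-1,"offset":[-0.94,-0.96,0],"twist":[0,0,0]}]}}

```text
clock: 1.18
ee_pos: [343.4, 289.3, 332.8]
eef_rot: [-179.9, -0.0, 175.3]
ft_force: [0.0, 0.2, 0.2]
finger_gap: 0.2
finger_force: 0.0
```

>>> {"op": "play_rows", "data": {"moves": [{"hand":-1,"offset":[-0.25,-0.25,0],"twist":[0,0,0]},{"hand":-1,"offset":[-0.5,-0.5,0],"twist":[0,0,0]},{"hand":-1,"offset":[-0.75,-0.75,0],"twist":[0,0,0]},{"hand":-1,"offset":[-0.94,-0.96,0],"twist":[0,0,0]}]}}

```text
clock: 1.52
ee_pos: [429.4, 185.6, 332.7]
eef_rot: [-180.0, -0.0, 175.2]
ft_force: [0.2, 0.7, -0.4]
finger_gap: -0.1
finger_force: 0.0
```

>>> {"op": "play_rows", "data": {"moves": [{"hand":-1,"offset":[-0.25,-0.25,0],"twist":[0,0,0]},{"hand":-1,"offset":[-0.5,-0.5,0],"twist":[0,0,0]},{"hand":-1,"offset":[-0.75,-0.75,0],"twist":[0,0,0]},{"hand":-1,"offset":[-0.94,-0.96,0],"twist":[0,0,0]},{"hand":-1,"offset":[-0.94,-0.96,0],"twist":[0,0,0]}]}}

```text
clock: 1.93
ee_pos: [516.5, 80.6, 331.7]
eef_rot: [-179.9, -0.1, 175.0]
ft_force: [-0.7, 0.8, -0.7]
finger_gap: -0.2
finger_force: 0.0
```

```bash
python3 - <<'E'
import numpy as np
for t in (.87,.7,.55,.4,.25,.1,0,-.02):
    print(t,80-150*np.cos(t)+10*np.sin(t)+11,-1.5+150*np.sin(t)+10*np.cos(t))
import cv2
from rig import bot
a=bot.get_image('scene')[80:300,200:440];cv2.imwrite('pics/c3.png',cv2.resize(a,None,fx=2.7,fy=2.7,interpolation=2))
E
python3 go.py "2 207 150" "2 207 125"
```

```text
0.87 1.9193072842548737 119.59760602622578
0.7 -17.28415122029636 102.78107495849855
0.55 -31.651806019619265 85.42832956019393
0.4 -43.264965677346254 66.12336128632643
0.25 -51.86282366405147 45.29971810528489
0.1 -57.25229062523559 23.42505414980448
0 -59.0 8.5
-0.02 -59.169987666919994 5.498200062665816
t 1.98 gate pos [  2.3 209.  180.4] rot [-1.800e+02 -1.000e-01  1.751e+02] F [-0.   0.5 -1. ] gap 0.1
offset [ 0.002 -0.02   0.304] twist [-0.    -0.001 -0.002]
offset [ 0.001 -0.019  0.554] twist [-0.    -0.001 -0.002]
```

View pics/c3.png

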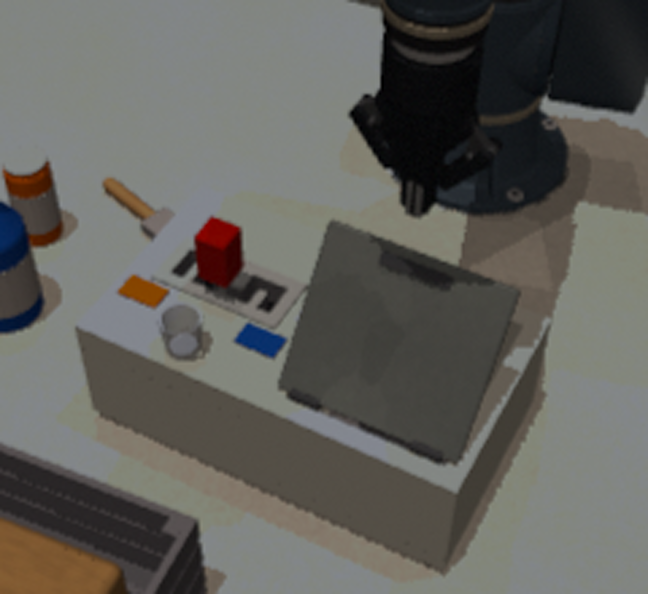

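The tip (415,210) is above and behind the lid's free edge, and clear of it. I'll lower it and then sweep the lid down along its arc.

>>> {"op": "play_rows", "data": {"moves": [{"hand":-1,"offset":[-0.06,-0.02,0.15],"twist":[0,0,0]},{"hand":-1,"offset":[-0.06,-0.02,0.35],"twist":[0,0,0]},{"hand":-1,"offset":[-0.06,-0.02,0.52],"twist":[0,0,0]},{"hand":-1,"offset":[-0.06,-0.02,0.52],"twist":[0,0,0]}]}}

```text
clock: 2.32
ee_pos: [517.9, 82.0, 278.2]
eef_rot: [-179.9, -0.3, 175.3]
ft_force: [0.4, 0.3, 0.5]
finger_gap: -0.3
finger_force: 0.0
```

>>> {"op": "play_rows", "data": {"moves": [{"hand":-1,"offset":[0.13,0,0.13],"twist":[0,0,0]},{"hand":-1,"offset":[0.25,0,0.25],"twist":[0,0,0]},{"hand":-1,"offset":[0.33,0,0.34],"twist":[0,0,0]},{"hand":-1,"offset":[0.4,0,0.43],"twist":[0,0,0]},{"hand":-1,"offset":[0.46,0,0.52],"twist":[0,0,0]},{"hand":-1,"offset":[0.51,0,0.62],"twist":[0,0,0]},{"hand":-1,"offset":[0.56,0,0.72],"twist":[0,0,0]},{"hand":-1,"offset":[0.6,0,0.83],"twist":[0,0,0]},{"hand":-1,"offset":[0.6,0,0.83],"twist":[0,0,0]}]}}

```text
clock: 3.07
ee_pos: [458.4, 87.0, 197.8]
eef_rot: [-180.0, -0.1, 175.3]
ft_force: [0.2, 0.5, 0.2]
finger_gap: -0.4
finger_force: 0.0
```

```bash
python3 go.py "-57 207 23" "-59 207 8" "-59 207 5"
```

```text
t 3.07 gate pos [-54.7 209.1  46.3] rot [-1.800e+02 -1.000e-01  1.753e+02] F [0.1 0.6 0.2] gap -0.4
offset [ 0.023 -0.021  0.233] twist [-0.    -0.001  0.   ]
offset [ 0.043 -0.021  0.383] twist [-0.    -0.001  0.   ]
offset [ 0.043 -0.021  0.413] twist [-0.    -0.001  0.   ]
```

>>> {"op": "play_rows", "data": {"moves": [{"hand":-1,"offset":[0.01,0,0.1],"twist":[0,0,0]},{"hand":-1,"offset":[0.02,0,0.2],"twist":[0,0,0]},{"hand":-1,"offset":[0.03,0,0.28],"twist":[0,0,0]},{"hand":-1,"offset":[0.04,0,0.34],"twist":[0,0,0]},{"hand":-1,"offset":[0.04,0,0.38],"twist":[0,0,0]},{"hand":-1,"offset":[0.04,0,0.38],"twist":[0,0,0]}]}}

```text
clock: 3.57
ee_pos: [455.9, 86.7, 160.1]
eef_rot: [-180.0, -0.0, 175.3]
ft_force: [-0.5, 0.8, 0.5]
finger_gap: -0.2
finger_force: 0.0
```

```bash
python3 go.py "-59 207 5"; python3 - <<'E'
import cv2
from rig import bot
a=bot.get_image('scene')[80:300,200:440];cv2.imwrite('pics/c4.png',cv2.resize(a,None,fx=2.7,fy=2.7,interpolation=2))
E
```

```text
t 3.57 gate pos [-57.2 208.6   8.6] rot [-180.    -0.   175.3] F [-0.6  0.7  0.5] gap -0.2
offset [ 0.018 -0.016  0.036] twist [-0. -0. -0.]
```

View pics/c4.png

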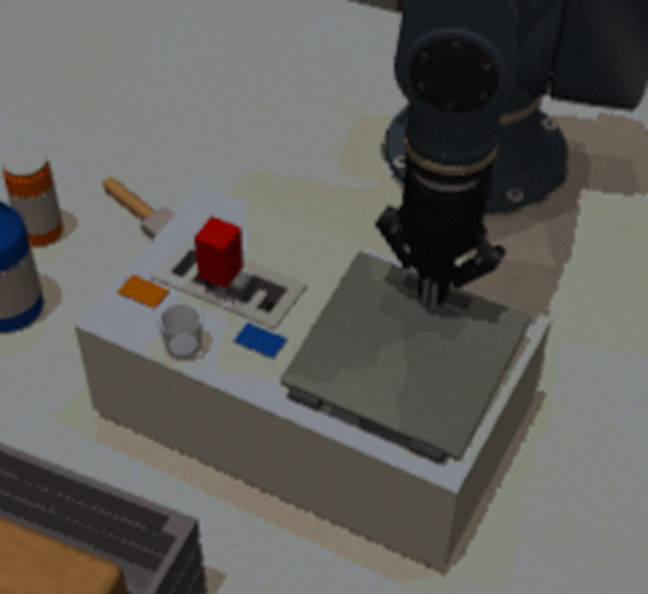

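The lid is down, with the finger resting on it near its edge. I'll press gently until the force shows it is seated.

>>> {"op": "play_rows", "data": {"moves": [{"hand":-1,"offset":[0,0,0.01],"twist":[0,0,0]},{"hand":-1,"offset":[0,0,0.02],"twist":[0,0,0]},{"hand":-1,"offset":[0,0,0.02],"twist":[0,0,0]}]}}

```text
clock: 3.87
ee_pos: [456.3, 86.7, 158.6]
eef_rot: [180.0, 0.0, 175.3]
ft_force: [0.4, 0.1, 1.0]
finger_gap: 0.1
finger_force: 0.2
```

>>> {"op": "play_rows", "data": {"moves": [{"hand":-1,"offset":[0,0,0.015],"twist":[0,0,0]},{"hand":-1,"offset":[0,0,0.03],"twist":[0,0,0]},{"hand":-1,"offset":[0,0,0.03],"twist":[0,0,0]}]}}

```text
clock: 4.12
ee_pos: [456.1, 86.6, 155.3]
eef_rot: [-180.0, -0.0, 175.3]
ft_force: [0.2, 0.9, 0.5]
finger_gap: 0.3
finger_force: 0.1
```

>>> {"op": "play_rows", "data": {"moves": [{"hand":-1,"offset":[0,0,0.015],"twist":[0,0,0]},{"hand":-1,"offset":[0,0,0.03],"twist":[0,0,0]},{"hand":-1,"offset":[0,0,0.03],"twist":[0,0,0]}]}}

```text
clock: 4.37
ee_pos: [456.0, 86.6, 152.2]
eef_rot: [-180.0, -0.0, 175.3]
ft_force: [0.0, -0.6, 0.7]
finger_gap: 0.1
finger_force: 0.0
```

```bash
python3 go.py "-59 207 5"; python3 - <<'E'
import cv2,numpy as np
from rig import bot
a=bot.get_image('scene')[150:300,290:420];b=bot.get_image('wrist')
b=cv2.resize(b,None,fx=.6,fy=.6);a=cv2.resize(a,None,fx=3.1,fy=3.1,interpolation=2)
c=np.zeros((465,403+384,3),np.uint8);c[:a.shape[0],:a.shape[1]]=a;c[:240,403:]=b
cv2.imwrite('pics/c5.png',c)
E
```

```text
t 4.37 gate pos [-57.1 208.5   0.7] rot [-180.    -0.   175.3] F [ 0.1 -0.6  0.7] gap 0.1
offset [ 0.019 -0.015 -0.043] twist [-0. -0. -0.]
```

View pics/c5.png

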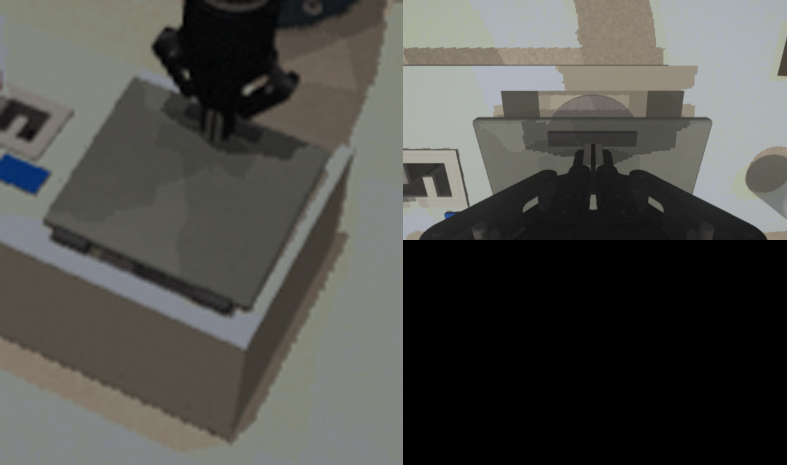

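The wrist view suggests the lid isn't shut yet: the tub front still shows beyond its edge. I'll refit the lid from this view and check against the projected TCP.

```bash
python3 - <<'E'
from h import *
from scipy.optimize import least_squares
d=np.load('m.npz');T,G=d['T'],d['G'];ms=bot.camera_model('scene');mw=bot.camera_model('wrist');mt=bot.camera_model('top')
c=lambda u,v:(290+u/3.1,150+v/3.1);w=lambda u,v:((u-403)/.6,v/.6)
p=bot.get_obs()['ee_pos'];print('tcp scene crop',(proj(ms,p)[0]-[290,150])*3.1,'wrist',proj(mw,p)[0]*.6+[403,0])
for t in(0,.1,.2,.3):
    P=np.array([[80-170*e*np.cos(t)+10*np.sin(t),208+95*s,-1.5+170*e*np.sin(t)+10*np.cos(t)] for e,s in((1,1),(1,-1),(0,1),(0,-1))])@T.T+G
    print(t,((proj(ms,P)-[290,150])*3.1).round(0).tolist(),(proj(mw,P[:2])*.6+[403,0]).round(0).tolist())
ct=lambda u,v:(250+u/5,150+v/5)
for z in(150,): print('deck hole front/left etc top',[((ray(mt,ct(*q),z)-G)@T).round(0)[:2] for q in((70,345),(315,362),(88,186))])
print('wrist deck pts: hole front',[((ray(mw,w(*q),150)-G)@T).round(0)[:2] for q in((503,91),(683,91),(403,66),(665,66))])
print('wrist lid edge z160',[((ray(mw,w(*q),160)-G)@T).round(0)[:2] for q in((476,119),(711,119))])
E
```

```text
tcp scene crop [208.76100456 154.81116456] wrist [591.52453468 139.4859539 ]
0 [[324.0, 163.0], [129.0, 88.0], [245.0, 304.0], [37.0, 215.0]] [[698.0, 108.0], [484.0, 108.0]]
0.1 [[326.0, 152.0], [129.0, 76.0], [245.0, 305.0], [37.0, 216.0]] [[709.0, 115.0], [472.0, 115.0]]
0.2 [[327.0, 141.0], [128.0, 65.0], [244.0, 306.0], [36.0, 217.0]] [[722.0, 125.0], [459.0, 125.0]]
0.3 [[328.0, 132.0], [126.0, 56.0], [244.0, 307.0], [36.0, 218.0]] [[737.0, 140.0], [443.0, 140.0]]
deck hole front/left etc top [array([-106.,  285.]), array([-104.,  121.]), array([  2., 285.])]
wrist deck pts: hole front [array([-104.,  127.]), array([-104.,  293.]), array([-126.,   42.]), array([-126.,  274.])]
wrist lid edge z160 [array([-80., 105.]), array([-80., 316.])]
```

The lid is still at about 0.1 rad, yet the fingertip is at z≈152, below its face. So the tip is in the handle opening near the edge. I'll pull out, shift 35 mm toward the hinge and press on the solid face.

>>> {"op": "play_rows", "data": {"moves": [{"hand":-1,"offset":[0,0,-0.2],"twist":[0,0,0]},{"hand":-1,"offset":[0,0,-0.45],"twist":[0,0,0]},{"hand":-1,"offset":[0,0,-0.45],"twist":[0,0,0]},{"hand":-1,"offset":[-0.2,0,-0.45],"twist":[0,0,0]},{"hand":-1,"offset":[-0.35,0,-0.45],"twist":[0,0,0]},{"hand":-1,"offset":[-0.35,0,-0.45],"twist":[0,0,0]}]}}

```text
clock: 4.97
ee_pos: [493.3, 83.7, 197.2]
eef_rot: [180.0, 0.1, 175.2]
ft_force: [-0.9, -0.1, -0.9]
finger_gap: -0.1
finger_force: 0.0
```

>>> {"op": "play_rows", "data": {"moves": [{"hand":-1,"offset":[0,0,0.1],"twist":[0,0,0]},{"hand":-1,"offset":[0,0,0.18],"twist":[0,0,0]},{"hand":-1,"offset":[0,0,0.24],"twist":[0,0,0]},{"hand":-1,"offset":[0,0,0.3],"twist":[0,0,0]},{"hand":-1,"offset":[0,0,0.34],"twist":[0,0,0]},{"hand":-1,"offset":[0,0,0.36],"twist":[0,0,0]},{"hand":-1,"offset":[0,0,0.36],"twist":[0,0,0]}]}}

```text
clock: 5.55
ee_pos: [490.6, 83.8, 161.1]
eef_rot: [-180.0, -0.0, 175.3]
ft_force: [-0.2, 0.3, 0.2]
finger_gap: -0.0
finger_force: 0.0
```

```bash
python3 go.py "-22 208 5"
```

```text
t 5.55 gate pos [-22.4 208.5   9.6] rot [-180.    -0.   175.3] F [-0.3  0.3  0.2] gap -0.0
offset [-0.004 -0.005  0.046] twist [-0. -0. -0.]
```

>>> {"op": "play_rows", "data": {"moves": [{"hand":-1,"offset":[0,0,0.015],"twist":[0,0,0]},{"hand":-1,"offset":[0,0,0.025],"twist":[0,0,0]},{"hand":-1,"offset":[0,0,0.025],"twist":[0,0,0]}]}}

```text
clock: 5.8
ee_pos: [491.1, 83.8, 159.1]
eef_rot: [-180.0, 0.0, 175.3]
ft_force: [-0.4, 0.2, 0.7]
finger_gap: -0.1
finger_force: 0.0
```

```bash
python3 go.py "-22 208 5"; python3 - <<'E'
import cv2,numpy as np
from rig import bot
a=bot.get_image('scene')[150:300,290:420];b=bot.get_image('wrist')
b=cv2.resize(b,None,fx=.6,fy=.6);a=cv2.resize(a,None,fx=3.1,fy=3.1,interpolation=2)
c=np.zeros((465,403+384,3),np.uint8);c[:a.shape[0],:a.shape[1]]=a;c[:240,403:]=b
cv2.imwrite('pics/c6.png',c)
E
```

```text
t 5.80 gate pos [-21.9 208.5   7.6] rot [-180.     0.   175.3] F [-0.4  0.1  0.7] gap -0.1
offset [ 0.001 -0.005  0.026] twist [-0.  0. -0.]
```

View pics/c6.png

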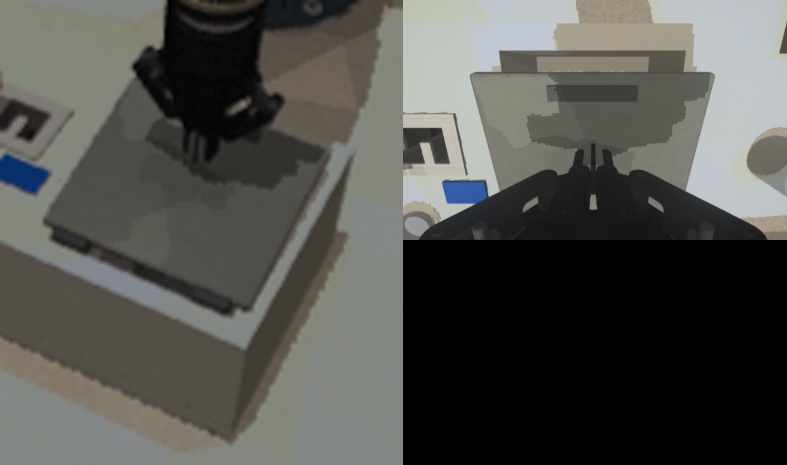

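```bash
python3 - <<'E'
from h import *
d=np.load('m.npz');T,G=d['T'],d['G'];ms=bot.camera_model('scene');mw=bot.camera_model('wrist')
p=bot.get_obs()['ee_pos'];print('tcp scene crop',(proj(ms,p)[0]-[290,150])*3.1,'wrist',proj(mw,p)[0]*.6+[403,0])
for dz in(10,20): print(dz,(proj(ms,p+[0,0,dz])[0]-[290,150])*3.1,proj(mw,p+[0,0,dz])[0]*.6+[403,0])
for hx in (80,70):
  for t in(0,.1,.2):
    P=np.array([[hx-170*np.cos(t)+10*np.sin(t),208+95*s,-1.5+170*np.sin(t)+10*np.cos(t)] for s in(1,-1)])@T.T+G
    print(hx,t,(proj(mw,P)*.6+[403,0]).round(0).tolist())
w=lambda u,v:((u-403)/.6,v/.6)
print([((ray(mw,w(*q),150)-G)@T).round(0)[:2] for q in((499,51),(685,51),(465,190))])
E
python3 - <<'E'
import cv2,sys
sys.path.insert(0,'.')
from rig import bot
b=bot.get_image('wrist')[80:300,200:440];cv2.imwrite('pics/c7.png',cv2.resize(b,None,fx=2.7,fy=2.7,interpolation=2))
E
```

```text
tcp scene crop [192.32100209 176.42637377] wrist [591.51678062 139.46882209]
10 [193.10231825 168.82849647] [591.44763924 143.53506661]
20 [193.89378001 161.13195871] [591.37038653 148.07834231]
80 0 [[700.0, 67.0], [481.0, 67.0]]
80 0.1 [[711.0, 69.0], [469.0, 69.0]]
80 0.2 [[725.0, 75.0], [455.0, 75.0]]
70 0 [[702.0, 54.0], [479.0, 55.0]]
70 0.1 [[714.0, 56.0], [467.0, 56.0]]
70 0.2 [[728.0, 60.0], [453.0, 60.0]]
[array([-104.,  125.]), array([-104.,  293.]), array([42., 67.])]
```

View pics/c7.png

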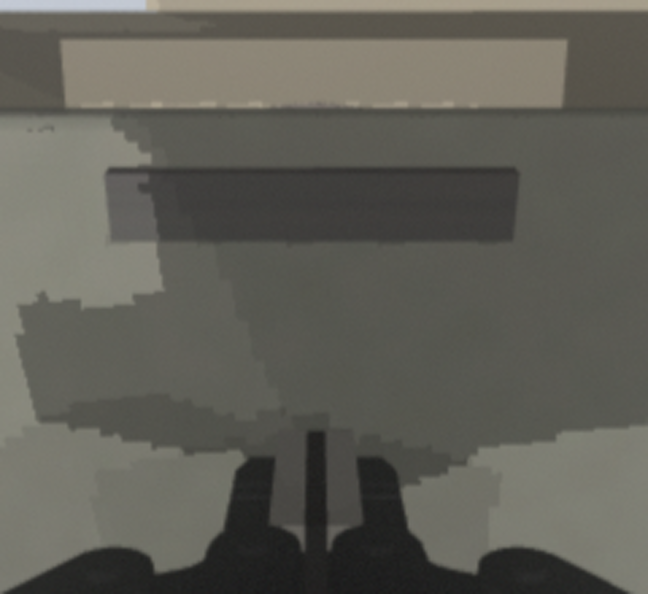

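Both views still put the lid at about 0.1 rad. The handle is a raised bar, and the lid only makes contact about 20 mm behind the nominal TCP. I'll keep pressing down in small steps while watching the force.

>>> {"op": "play_rows", "data": {"moves": [{"hand":-1,"offset":[0,0,0.03],"twist":[0,0,0]},{"hand":-1,"offset":[0,0,0.06],"twist":[0,0,0]},{"hand":-1,"offset":[0,0,0.08],"twist":[0,0,0]},{"hand":-1,"offset":[0,0,0.08],"twist":[0,0,0]}]}}

```text
clock: 6.28
ee_pos: [490.7, 83.7, 150.4]
eef_rot: [-180.0, -0.1, 175.3]
ft_force: [-0.1, 0.2, 0.3]
finger_gap: -0.3
finger_force: 0.0
```

>>> {"op": "play_rows", "data": {"moves": [{"hand":-1,"offset":[0,0,0.01],"twist":[0,0,0]},{"hand":-1,"offset":[0,0,0.03],"twist":[0,0,0]},{"hand":-1,"offset":[0,0,0.05],"twist":[0,0,0]},{"hand":-1,"offset":[0,0,0.05],"twist":[0,0,0]}]}}

```text
clock: 6.62
ee_pos: [490.9, 83.8, 145.7]
eef_rot: [-180.0, -0.0, 175.3]
ft_force: [-0.7, 0.6, 0.1]
finger_gap: -0.2
finger_force: 0.0
```

```bash
cat > lidw.py <<'E'
from h import *
# lid free-edge width in the wrist view -> angle
d=np.load('m.npz');T,G=d['T'],d['G'];mw=bot.camera_model('wrist');im=bot.get_image('wrist')
for t in(0,.05,.1):
    P=np.array([[78-170*np.cos(t)+10*np.sin(t),208+95*s,-1.5+170*np.sin(t)+10*np.cos(t)] for s in(1,-1)])@T.T+G
    print(t,proj(mw,P).round(0).tolist())
g=cv2.GaussianBlur(cv2.cvtColor(im,cv2.COLOR_BGR2GRAY),(3,3),0).astype(int)
for r in range(60,190,10):
    e=np.abs(g[r,4:]-g[r,:-4]);k=[i+2 for i in range(1,len(e)-1) if e[i]>18 and e[i]>=e[i-1] and e[i]>e[i+1]]
    print(r,[c for c in k if c<200 or c>440])
E
python3 lidw.py; python3 go.py
```

```text
0 [[511.0, 107.0], [114.0, 107.0]]
0.05 [[522.0, 109.0], [103.0, 109.0]]
0.1 [[534.0, 111.0], [90.0, 112.0]]
60 [496]
70 [495]
80 [498]
90 [148, 483, 497]
100 [149, 482, 497]
110 [150, 480, 496]
120 [105, 152, 479, 503, 528]
130 [95, 527, 535]
140 [98, 526, 533]
150 [100, 520, 530]
160 [103, 517, 527]
170 [106, 524]
180 [109, 480, 522]
t 6.67 gate pos [-22.  208.5  -5.7] rot [-180.    -0.   175.3] F [0.  0.6 0.8] gap -0.3
```

>>> {"op": "play_rows", "data": {"moves": [{"hand":-1,"offset":[0,0,0.02],"twist":[0,0,0]},{"hand":-1,"offset":[0,0,0.04],"twist":[0,0,0]},{"hand":-1,"offset":[0,0,0.04],"twist":[0,0,0]}]}}

```text
clock: 6.92
ee_pos: [490.9, 83.8, 141.6]
eef_rot: [-180.0, -0.0, 175.3]
ft_force: [-0.7, -0.3, 0.8]
finger_gap: 0.3
finger_force: 0.0
```

>>> {"op": "play_rows", "data": {"moves": [{"hand":-1,"offset":[0,0,0.02],"twist":[0,0,0]},{"hand":-1,"offset":[0,0,0.04],"twist":[0,0,0]},{"hand":-1,"offset":[0,0,0.04],"twist":[0,0,0]}]}}

```text
clock: 7.17
ee_pos: [490.9, 83.7, 137.6]
eef_rot: [-180.0, -0.0, 175.3]
ft_force: [1.3, -0.9, 0.5]
finger_gap: -0.0
finger_force: 0.0
```

```bash
python3 lidw.py|grep -v "^[1678]" ; python3 lidw.py | grep "^1[34]"; python3 go.py;  python3 - <<'E'
from h import *
d=np.load('m.npz');T,G=d['T'],d['G'];ms=bot.camera_model('scene');im=bot.get_image('scene')
p=bot.get_obs()['ee_pos'];print('tcp',(proj(ms,p)[0]-[290,150])*4)
a=im[150:300,290:420];b=bot.get_image('top')[150:250,250:350]
a=cv2.resize(a,None,fx=4,fy=4,interpolation=2)[:400];b=cv2.resize(b,None,fx=2.7,fy=2.7,interpolation=2)
c=np.zeros((400,790,3),np.uint8);c[:,:520]=a;c[:270,520:]=b;cv2.imwrite('pics/c8.png',c)
E
```

```text
0 [[522.0, 107.0], [103.0, 107.0]]
0.05 [[534.0, 109.0], [90.0, 109.0]]
0.1 [[547.0, 111.0], [76.0, 112.0]]
90 [139, 492, 503]
130 [101, 523, 529]
140 [103, 518, 527]
t 7.27 gate pos [-22.  208.5 -13.7] rot [-180.    -0.   175.3] F [-0.4  0.2 -0.3] gap 0.2
tcp [246.06308378 247.9485962 ]
```

View pics/c8.png

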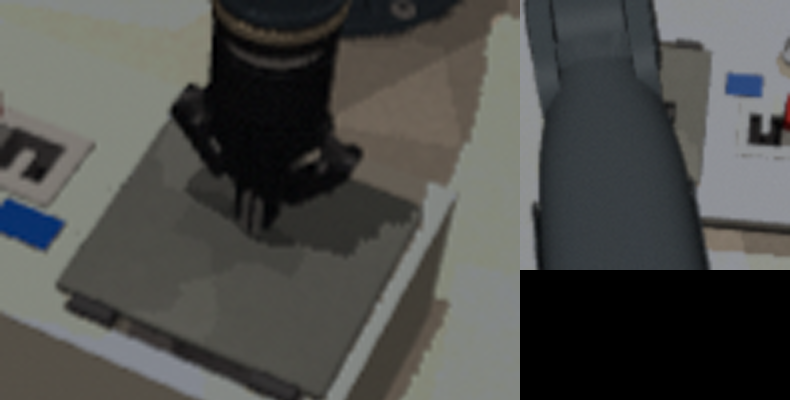

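The views agree: the lid is now at about 0.02 rad and still moving with the fingers. I'll press on until the force rises. (That was picture 10, so from here I use numbers only.)

>>> {"op": "play_rows", "data": {"moves": [{"hand":-1,"offset":[0,0,0.02],"twist":[0,0,0]},{"hand":-1,"offset":[0,0,0.03],"twist":[0,0,0]},{"hand":-1,"offset":[0,0,0.03],"twist":[0,0,0]}]}}

```text
clock: 7.62
ee_pos: [491.0, 83.8, 134.8]
eef_rot: [-180.0, -0.0, 175.3]
ft_force: [0.8, -0.2, 0.0]
finger_gap: -0.2
finger_force: 0.0
```

```bash
python3 lidw.py|grep -E "^(0|130|140|150)"; python3 go.py
```

```text
0 [[526.0, 107.0], [99.0, 107.0]]
0.05 [[538.0, 108.0], [86.0, 109.0]]
0.1 [[552.0, 111.0], [71.0, 112.0]]
130 [103, 517, 527]
140 [105, 517, 525]
150 [107, 516, 523]
t 7.67 gate pos [-22.  208.5 -16.6] rot [-180.    -0.   175.3] F [0.3 0.  0.4] gap 0.3
```

>>> {"op": "play_rows", "data": {"moves": [{"hand":-1,"offset":[0,0,0.02],"twist":[0,0,0]},{"hand":-1,"offset":[0,0,0.03],"twist":[0,0,0]},{"hand":-1,"offset":[0,0,0.03],"twist":[0,0,0]}]}}

```text
clock: 7.92
ee_pos: [491.0, 83.7, 132.2]
eef_rot: [-180.0, 0.0, 175.3]
ft_force: [-0.7, 0.6, 3.8]
finger_gap: 0.2
finger_force: 1.8
```

```bash
python3 lidw.py|grep -E "^(0|120|130|140|150)"; python3 go.py
```

```text
0 [[529.0, 107.0], [95.0, 107.0]]
0.05 [[542.0, 108.0], [81.0, 109.0]]
0.1 [[557.0, 111.0], [66.0, 111.0]]
120 [104, 517, 526]
130 [105, 517, 525]
140 [107, 516, 524]
150 [108, 515, 522]
t 7.97 gate pos [-21.9 208.5 -19.3] rot [-180.     0.   175.3] F [-1.1 -1.3  3.8] gap 0.0
```

>>> {"op": "play_rows", "data": {"moves": [{"hand":-1,"offset":[0,0,0.01],"twist":[0,0,0]},{"hand":-1,"offset":[0,0,0.02],"twist":[0,0,0]},{"hand":-1,"offset":[0,0,0.02],"twist":[0,0,0]}]}}

```text
clock: 8.22
ee_pos: [491.1, 83.8, 132.0]
eef_rot: [180.0, 0.1, 175.3]
ft_force: [-7.7, -0.7, 22.7]
finger_gap: -0.1
finger_force: 11.3
```

```bash
python3 lidw.py|grep -E "^(0|120|130|140|150)"; python3 go.py
```

```text
0 [[530.0, 107.0], [94.0, 107.0]]
0.05 [[543.0, 108.0], [80.0, 108.0]]
0.1 [[558.0, 111.0], [65.0, 111.0]]
120 [103, 518, 526]
130 [104, 517, 526]
140 [106, 517, 524]
150 [108, 511, 522]
t 8.27 gate pos [-21.8 208.6 -19.5] rot [1.800e+02 1.000e-01 1.753e+02] F [-7.4 -2.3 22.9] gap -0.1
```

```bash
python3 - <<'E'
from h import *
ms=bot.camera_model('scene');p=np.array([516.3,80.7,331.9])
for dz in(0,10,20,30):print(dz,proj(ms,p+[0,0,dz])[0])
im=cv2.imread('pics/c3.png');g=cv2.cvtColor(im,cv2.COLOR_BGR2GRAY)
print([(r,[c for c in range(395,440,3) if g[r,c]<60]) for r in range(180,225,4)])
print([(200+415/2.7),80+210/2.7])
d=bot.get_obs();print(d['joints'].round(2))
E
```

```text
0 [351.98523729 165.99299864]
10 [352.27262975 162.89301055]
20 [352.56428736 159.7470159 ]
30 [352.86030579 156.55398288]
[(180, [401, 404, 407, 410, 413, 416, 419, 422, 425, 428, 431, 434, 437]), (184, [401, 404, 407, 410, 413, 416, 419, 422, 425, 428, 431, 434, 437]), (188, [401, 404, 407, 410, 413, 416, 419, 422, 425, 428, 431, 434, 437]), (192, [401, 404, 407, 410, 413, 416, 419, 422, 425, 428, 431, 434, 437]), (196, [401, 404, 407, 410, 413, 416, 419, 422, 425, 428, 431, 434, 437]), (200, [401, 404, 407, 410, 413, 416, 419, 422, 425, 428, 431, 434, 437]), (204, [404, 407, 410, 413, 416, 419, 422, 425, 428, 431]), (208, [407, 410, 413, 416, 419, 422, 425, 428]), (212, [410, 413, 416, 419, 422, 425]), (216, []), (220, []), (224, [])]
[353.7037037037037, 157.77777777777777]
[  9.68  13.   -12.42  64.47  -0.    14.42]
```

>>> {"op": "play_rows", "data": {"moves": [{"hand":-1,"offset":[0,0,-0.3],"twist":[0,0,0]},{"hand":-1,"offset":[0,0,-0.6],"twist":[0,0,0]},{"hand":-1,"offset":[0,0,-0.95],"twist":[0,0,0]},{"hand":-1,"offset":[0,0,-0.95],"twist":[0,0,0]}]}}

```text
clock: 8.6
ee_pos: [493.5, 84.1, 230.8]
eef_rot: [179.9, 0.5, 175.3]
ft_force: [0.5, 0.2, -1.4]
finger_gap: 0.0
finger_force: 0.0
```

```bash
python3 go.py "0 -3 150";python3 lidw.py
```

```text
t 8.60 gate pos [-19.5 209.1  79.3] rot [179.9   0.5 175.3] F [ 0.5  0.2 -1.4] gap 0.0
offset [-0.201 -2.12  -0.71 ] twist [ 0.001  0.004 -0.   ]
0 [[442.0, 104.0], [183.0, 104.0]]
0.05 [[446.0, 105.0], [179.0, 105.0]]
0.1 [[451.0, 106.0], [174.0, 107.0]]
60 [444, 576, 612]
70 [444, 574, 610]
80 [443, 572, 607]
90 [443, 570]
100 []
110 [190]
120 [188, 441]
130 [189]
140 [191]
150 [192]
160 [193]
170 [145, 149, 194]
180 [147, 151, 195]
```

The hard stop (about 23 N with no further travel) and the wrist-view width both say the lid is shut. The visible fingertip sits about 25 mm short of the nominal TCP, so I'll allow for that when choosing grasp depth. Now to the lever.

>>> {"op": "play_rows", "data": {"moves": [{"hand":1,"offset":[-0.05,-0.2,-0.25],"twist":[0,0,0]},{"hand":1,"offset":[-0.1,-0.5,-0.5],"twist":[0,0,0]},{"hand":1,"offset":[-0.2,-0.85,-0.5],"twist":[0,0,0]},{"hand":1,"offset":[-0.2,-1,-0.5],"twist":[0,0,0]}]}}

```text
clock: 8.98
ee_pos: [504.0, -20.3, 275.2]
eef_rot: [-179.9, 0.1, 175.2]
ft_force: [-0.0, 1.1, -0.5]
finger_gap: 48.1
finger_force: 0.0
```

>>> {"op": "play_rows", "data": {"moves": [{"hand":1,"offset":[0,-0.35,0],"twist":[0,0,0]},{"hand":1,"offset":[0,-0.7,0],"twist":[0,0,0]},{"hand":1,"offset":[0,-1,0],"twist":[0,0,0]},{"hand":1,"offset":[0,-1,0],"twist":[0,0,0]}]}}

```text
clock: 9.32
ee_pos: [493.7, -121.4, 273.7]
eef_rot: [-179.9, -0.1, 175.1]
ft_force: [0.5, 0.3, 0.4]
finger_gap: 85.6
finger_force: 0.0
```

```bash
python3 go.py "0 -3 100" "0 -3 15"; python3 - <<'E'
from h import *
d=np.load('m.npz');T,G=d['T'],d['G'];m=bot.camera_model('wrist');im=bot.get_image('wrist')
h=cv2.cvtColor(im,cv2.COLOR_BGR2HSV);k=cv2.inRange(h,(0,170,50),(6,255,255))
n,l,s,c=cv2.connectedComponentsWithStats(k);i=1+np.argmax(s[1:,4]);print(s[i],c[i])
ys,xs=np.nonzero(l==i)
for z in(236,206):
  print(z,[((ray(m,q,z)-G)@T).round(1)[:2] for q in((xs.min(),ys[xs==xs.min()].mean()),(xs.max(),ys[xs==xs.max()].mean()),(xs.mean(),ys.min()),(xs.mean(),ys.max()))])
for side in(-.05,-.02,0,.03):
  L=Ro.from_euler('YX',[0,-side]).as_matrix();P=np.array([[a,b,c] for a in(-18,18) for b in(-18,18) for c in(145,205)])@L.T+[0,0,-120]
  q=proj(m,G+P@T.T);print(side,q.min(0).round(),q.max(0).round())
E
```

```text
t 9.32 gate pos [ -2.4   4.3 122.2] rot [-1.799e+02 -1.000e-01  1.751e+02] F [0.5 0.3 0.4] gap 85.6
offset [-0.025 -0.073  0.222] twist [-0.001 -0.001 -0.002]
offset [-0.027 -0.071  1.072] twist [-0.001 -0.001 -0.002]
[ 286  196   48   44 1776] [308.17286036 218.37387387]
236 [array([ -2.8, -15.7]), array([ 3.7, 17.2]), array([-14.3,  -0.1]), array([17.6, -0.4])]
206 [array([  7. , -18.8]), array([14.4, 18.9]), array([-6.2, -0.9]), array([30.4, -1.4])]
-0.05 [267. 174.] [322. 240.]
-0.02 [276. 174.] [328. 240.]
0 [282. 174.] [334. 240.]
0.03 [291. 174.] [343. 240.]
```

The wrist view puts the grip within about 3 mm of neutral, and the lever is almost upright. I'll descend with the fingers open, then close gently.

>>> {"op": "play_rows", "data": {"moves": [{"hand":1,"offset":[-0.02,-0.05,0.2],"twist":[0,0,0]},{"hand":1,"offset":[-0.02,-0.05,0.4],"twist":[0,0,0]},{"hand":1,"offset":[-0.02,-0.05,0.6],"twist":[0,0,0]},{"hand":1,"offset":[-0.02,-0.05,0.8],"twist":[0,0,0]},{"hand":1,"offset":[-0.02,-0.05,0.8],"twist":[0,0,0]}]}}

```text
clock: 9.78
ee_pos: [493.8, -121.0, 191.0]
eef_rot: [179.9, -0.4, 175.3]
ft_force: [-1.3, 0.8, 0.3]
finger_gap: 85.5
finger_force: 0.0
```

>>> {"op": "play_rows", "data": {"moves": [{"hand":1,"offset":[0,0,0.15],"twist":[0,0,0]},{"hand":1,"offset":[0,0,0.28],"twist":[0,0,0]},{"hand":1,"offset":[0,0,0.28],"twist":[0,0,0]}]}}

```text
clock: 10.03
ee_pos: [495.1, -121.4, 165.5]
eef_rot: [180.0, -0.2, 175.3]
ft_force: [-0.4, -0.1, 0.5]
finger_gap: 85.7
finger_force: 0.0
```

>>> {"op": "play_rows", "data": {"force": 20, "moves": [{"hand":0.3,"offset":[0,0,0],"twist":[0,0,0]},{"hand":0,"offset":[0,0,0],"twist":[0,0,0]},{"hand":-0.2,"offset":[0,0,0],"twist":[0,0,0]},{"hand":-0.5,"offset":[0,0,0],"twist":[0,0,0]},{"hand":-0.5,"offset":[0,0,0],"twist":[0,0,0]},{"hand":-0.5,"offset":[0,0,0],"twist":[0,0,0]}]}}

```text
clock: 10.53
ee_pos: [496.6, -123.0, 168.0]
eef_rot: [-179.9, 0.1, 175.2]
ft_force: [-0.9, -2.0, 6.3]
finger_gap: 36.0
finger_force: 20.8
```

```bash
cat > red.py <<'E'
from h import *
d=np.load('m.npz');T,G=d['T'],d['G'];from itertools import product
m=bot.camera_model('scene');im=bot.get_image('scene')
h=cv2.cvtColor(im,cv2.COLOR_BGR2HSV);k=cv2.inRange(h,(0,170,50),(6,255,255))
k[:100]=0;k[250:]=0;k[:,:230]=0;k[:,340:]=0
ys,xs=np.nonzero(k);print('red',len(xs),xs.min(),xs.max(),ys.min(),ys.max())
for n,(x,y) in dict(neutral=(0,0),a=(0,26),b=(-24,26),c=(-24,52),home=(0,52)).items():
  z=np.array([x,y,120.]);z/=np.linalg.norm(z);L=Ro.from_euler('YX',[np.arctan2(x,120),-np.arctan2(y,np.hypot(x,120))]).as_matrix()
  P=np.array([[a,b,c] for a,b,c in product((-18,18),(-18,18),(145,205))])@L.T+[0,0,-120]
  q=proj(m,G+P@T.T);print(n,q.min(0).round(),q.max(0).round(),'grip',(z*175-[0,0,120]).round(1))
E
python3 red.py;python3 go.py
```

```text
red 246 273 287 161 186
neutral [270. 158.] [290. 187.] grip [ 0.  0. 55.]
a [281. 164.] [303. 193.] grip [ 0.  37.1 51. ]
b [286. 157.] [310. 186.] grip [-33.6  36.4  47.9]
c [295. 164.] [321. 193.] grip [-31.6  68.4  37.9]
home [290. 172.] [315. 199.] grip [ 0.  69.6 40.6]
t 10.58 gate pos [ 0.6  2.9 16.5] rot [-1.799e+02  1.000e-01  1.752e+02] F [ 0.  -2.4  5.4] gap 35.9
```

Gripped at 36.0 mm with the lever near upright. I'll compute the zigzag legs as poses rotating about the pivot.

```bash
cat > leg.py <<'E'
# python3 leg.py h x0 "x y" ...: stem position in the plate -> offset/twist from the present pose (h = TCP height over pivot along stem)
import sys,subprocess,numpy as np
from scipy.spatial.transform import Rotation as Ro
h,x0=map(float,sys.argv[1:3]);A=[]
for a in sys.argv[3:]:
    x,y=map(float,a.split());f=np.arctan2(x,120);s=np.arctan2(y*np.cos(f),120)
    p=Ro.from_euler('YX',[f,-s]).apply([x0,0,h])-[0,0,120];A.append('%.2f %.2f %.2f %.4f %.4f'%(*p,s,f))
subprocess.run(['python3','go.py']+A)
E
python3 leg.py 136.5 0.6 "0 8" "0 14" "0 20" "0 26"
```

```text
t 10.58 gate pos [ 0.6  2.9 16.5] rot [-1.799e+02  1.000e-01  1.752e+02] F [ 0.  -2.4  5.4] gap 35.9
offset [0.    0.062 0.003] twist [ 0.031  0.001 -0.   ]
offset [0.001 0.129 0.009] twist [ 0.055  0.001 -0.   ]
offset [0.001 0.196 0.018] twist [ 0.078  0.001 -0.   ]
offset [0.001 0.26  0.031] twist [ 0.101  0.001 -0.   ]
```

>>> {"op": "play_rows", "data": {"moves": [{"hand":-0.5,"offset":[0,0.03,-0.01],"twist":[0.015,0,0]},{"hand":-0.5,"offset":[0,0.06,-0.01],"twist":[0.031,0,0]},{"hand":-0.5,"offset":[0,0.095,0],"twist":[0.043,0,0]},{"hand":-0.5,"offset":[0,0.13,0],"twist":[0.055,0,0]},{"hand":-0.5,"offset":[0,0.165,0.005],"twist":[0.067,0,0]},{"hand":-0.5,"offset":[0,0.2,0.01],"twist":[0.078,0,0]},{"hand":-0.5,"offset":[0,0.23,0.015],"twist":[0.09,0,0]},{"hand":-0.5,"offset":[0,0.26,0.02],"twist":[0.101,0,0]},{"hand":-0.5,"offset":[0,0.26,0.02],"twist":[0.101,0,0]}]}}

```text
clock: 11.33
ee_pos: [498.2, -96.2, 164.9]
eef_rot: [-167.7, -0.0, 175.3]
ft_force: [-0.2, -6.3, -2.6]
finger_gap: 35.9
finger_force: 23.9
```

```bash
python3 red.py; python3 leg.py 136.5 0.6 "0 26" "-8 26" "-16 26" "-24 26"
```

```text
red 262 284 299 167 191
neutral [270. 158.] [290. 187.] grip [ 0.  0. 55.]
a [281. 164.] [303. 193.] grip [ 0.  37.1 51. ]
b [286. 157.] [310. 186.] grip [-33.6  36.4  47.9]
c [295. 164.] [321. 193.] grip [-31.6  68.4  37.9]
home [290. 172.] [315. 199.] grip [ 0.  69.6 40.6]
t 11.38 gate pos [ 0.  29.6 13.4] rot [-167.8   -0.   175.3] F [ 0.9 -5.3 -1.6] gap 36.1
offset [-0.006 -0.007  0.002] twist [ 0. -0.  0.]
offset [ 0.083 -0.007  0.004] twist [-0.    -0.031  0.007]
offset [ 0.171 -0.007  0.013] twist [-0.001 -0.062  0.014]
offset [ 0.256 -0.007  0.026] twist [-0.002 -0.092  0.02 ]
```

The red blob has shifted as the model predicts for corner (0,26). Next leg is toward the robot.

>>> {"op": "play_rows", "data": {"moves": [{"hand":-0.5,"offset":[0.04,-0.01,0],"twist":[0,-0.015,0.003]},{"hand":-0.5,"offset":[0.08,-0.01,0.004],"twist":[0,-0.031,0.007]},{"hand":-0.5,"offset":[0.125,-0.01,0.008],"twist":[0,-0.046,0.01]},{"hand":-0.5,"offset":[0.17,-0.01,0.013],"twist":[0,-0.062,0.014]},{"hand":-0.5,"offset":[0.215,-0.01,0.02],"twist":[0,-0.077,0.017]},{"hand":-0.5,"offset":[0.256,-0.01,0.026],"twist":[-0.002,-0.092,0.02]},{"hand":-0.5,"offset":[0.256,-0.01,0.026],"twist":[-0.002,-0.092,0.02]}]}}

```text
clock: 11.97
ee_pos: [471.2, -95.6, 162.9]
eef_rot: [-168.2, 11.4, 175.3]
ft_force: [3.7, -2.8, -5.9]
finger_gap: 36.0
finger_force: 27.1
```

```bash
python3 red.py; python3 leg.py 136.5 0.6 "-24 26" "-24 35" "-24 44" "-24 52"
```

```text
red 285 289 306 159 184
neutral [270. 158.] [290. 187.] grip [ 0.  0. 55.]
a [281. 164.] [303. 193.] grip [ 0.  37.1 51. ]
b [286. 157.] [310. 186.] grip [-33.6  36.4  47.9]
c [295. 164.] [321. 193.] grip [-31.6  68.4  37.9]
home [290. 172.] [315. 199.] grip [ 0.  69.6 40.6]
t 12.02 gate pos [-26.3  28.2  11.4] rot [-168.2   11.3  175.3] F [ 0.8 -1.1 -1.7] gap 35.6
offset [-0.007  0.003  0.005] twist [ 0.001 -0.    -0.   ]
offset [-0.006  0.097  0.008] twist [ 0.034 -0.    -0.   ]
offset [-0.006  0.188  0.018] twist [ 0.066 -0.    -0.   ]
offset [-0.006  0.264  0.031] twist [ 0.093 -0.    -0.   ]
```

>>> {"op": "play_rows", "data": {"moves": [{"hand":-0.5,"offset":[0,0.05,0.003],"twist":[0.017,0,0]},{"hand":-0.5,"offset":[0,0.097,0.008],"twist":[0.034,0,0]},{"hand":-0.5,"offset":[0,0.143,0.012],"twist":[0.05,0,0]},{"hand":-0.5,"offset":[0,0.188,0.018],"twist":[0.066,0,0]},{"hand":-0.5,"offset":[0,0.227,0.025],"twist":[0.08,0,0]},{"hand":-0.5,"offset":[0,0.264,0.031],"twist":[0.093,0,0]},{"hand":-0.5,"offset":[0,0.264,0.031],"twist":[0.093,0,0]}]}}

```text
clock: 12.6
ee_pos: [476.8, -70.1, 154.7]
eef_rot: [-156.8, 11.2, 175.4]
ft_force: [-4.2, -1.1, 10.2]
finger_gap: 35.6
finger_force: 38.4
```

```bash
python3 red.py; python3 leg.py 136.5 0.6 "-24 52" "-16 52" "-8 52" "0 52" "3 52"
```

```text
red 290 298 319 167 191
neutral [270. 158.] [290. 187.] grip [ 0.  0. 55.]
a [281. 164.] [303. 193.] grip [ 0.  37.1 51. ]
b [286. 157.] [310. 186.] grip [-33.6  36.4  47.9]
c [295. 164.] [321. 193.] grip [-31.6  68.4  37.9]
home [290. 172.] [315. 199.] grip [ 0.  69.6 40.6]
t 12.65 gate pos [-23.5  53.8   3.3] rot [-156.8   11.2  175.4] F [-3.2 -0.1 10.2] gap 35.8
offset [ 0.005 -0.004  0.   ] twist [-0.001 -0.001  0.001]
offset [-0.076  0.002  0.003] twist [ 0.001  0.028 -0.011]
offset [-0.158  0.008  0.011] twist [ 0.002  0.057 -0.023]
offset [-0.24   0.015  0.024] twist [ 0.002  0.086 -0.036]
offset [-0.271  0.017  0.03 ] twist [ 0.002  0.097 -0.041]
```

>>> {"op": "play_rows", "data": {"moves": [{"hand":-0.5,"offset":[-0.04,0,-0.005],"twist":[0,0.014,-0.006]},{"hand":-0.5,"offset":[-0.08,0.002,-0.005],"twist":[0.001,0.028,-0.011]},{"hand":-0.5,"offset":[-0.12,0.005,0],"twist":[0.001,0.042,-0.017]},{"hand":-0.5,"offset":[-0.16,0.008,0.002],"twist":[0.002,0.057,-0.023]},{"hand":-0.5,"offset":[-0.2,0.012,0.01],"twist":[0.002,0.072,-0.03]},{"hand":-0.5,"offset":[-0.24,0.015,0.015],"twist":[0.002,0.086,-0.036]},{"hand":-0.5,"offset":[-0.262,0.016,0.018],"twist":[0.002,0.093,-0.039]},{"hand":-0.5,"offset":[-0.262,0.016,0.018],"twist":[0.002,0.093,-0.039]}]}}

```text
clock: 13.32
ee_pos: [502.6, -72.4, 156.7]
eef_rot: [-156.7, -1.0, 175.1]
ft_force: [-2.7, -0.7, 2.1]
finger_gap: 35.5
finger_force: 21.5
```

```bash
python3 red.py; python3 leg.py 136.5 0.6 "0 52" "3 52"
```

```text
red 263 292 311 176 197
neutral [270. 158.] [290. 187.] grip [ 0.  0. 55.]
a [281. 164.] [303. 193.] grip [ 0.  37.1 51. ]
b [286. 157.] [310. 186.] grip [-33.6  36.4  47.9]
c [295. 164.] [321. 193.] grip [-31.6  68.4  37.9]
home [290. 172.] [315. 199.] grip [ 0.  69.6 40.6]
t 13.37 gate pos [ 2.3 53.9  5.3] rot [-156.7   -0.9  175.1] F [-1.9 -1.6 -0.5] gap 35.8
offset [ 0.017  0.004 -0.001] twist [ 0.001 -0.008  0.002]
offset [-0.014  0.004 -0.001] twist [ 0.001  0.003 -0.003]
```

The red blob matches home. I'll nudge it to feel the closed end.

>>> {"op": "play_rows", "data": {"moves": [{"hand":-0.5,"offset":[-0.015,0,0],"twist":[0,0,0]},{"hand":-0.5,"offset":[-0.03,0,0],"twist":[0,0,0]},{"hand":-0.5,"offset":[-0.03,0,0],"twist":[0,0,0]}]}}

```text
clock: 13.62
ee_pos: [503.1, -72.5, 156.8]
eef_rot: [-156.7, -1.0, 175.1]
ft_force: [-8.9, -0.5, 1.5]
finger_gap: 35.9
finger_force: 21.4
```

```bash
python3 red.py|head -1; python3 leg.py 136.5 0.6 "3 52"
```

```text
red 269 292 311 176 197
t 13.67 gate pos [ 2.9 53.8  5.3] rot [-156.7   -1.   175.1] F [-8.8 -1.   0.9] gap 35.8
offset [-0.008  0.004 -0.001] twist [ 0.001  0.002 -0.003]
```

It's hard against the closed end (about 9 N, no more travel). Now I relieve the preload, open slightly and back out along the stem.

>>> {"op": "play_rows", "data": {"moves": [{"hand":-0.5,"offset":[0.025,0,0],"twist":[0,0,0]},{"hand":0.1,"offset":[0.025,0,0],"twist":[0,0,0]},{"hand":0.1,"offset":[0.025,0,0],"twist":[0,0,0]},{"hand":0.1,"offset":[0.025,0,0],"twist":[0,0,0]},{"hand":0.1,"offset":[0.025,0,0],"twist":[0,0,0]}]}}

```text
clock: 14.08
ee_pos: [503.3, -72.1, 157.5]
eef_rot: [-156.8, -0.8, 175.1]
ft_force: [-0.5, 0.5, -0.6]
finger_gap: 47.2
finger_force: 0.0
```

```bash
python3 red.py|head -1; python3 go.py
```

```text
red 274 292 312 175 197
t 14.13 gate pos [ 3.1 54.1  6. ] rot [-156.7   -0.8  175.1] F [0.7 0.5 0.6] gap 47.0
```

>>> {"op": "play_rows", "data": {"moves": [{"hand":0.1,"offset":[0,0,-0.15],"twist":[0,0,0]},{"hand":0.1,"offset":[0,0,-0.35],"twist":[0,0,0]},{"hand":0.1,"offset":[0,0,-0.6],"twist":[0,0,0]},{"hand":0.1,"offset":[0,0,-0.9],"twist":[0,0,0]},{"hand":0.1,"offset":[0,0,-1],"twist":[0,0,0]},{"hand":0.1,"offset":[0,0,-1],"twist":[0,0,0]}]}}

```text
clock: 14.63
ee_pos: [509.0, -32.1, 251.4]
eef_rot: [-156.8, -0.6, 175.2]
ft_force: [0.4, -0.2, 0.8]
finger_gap: 47.0
finger_force: 0.0
```

>>> {"op": "play_rows", "data": {"moves": [{"hand":0.1,"offset":[0.2,0,-0.3],"twist":[0,0,0]},{"hand":0.1,"offset":[0.5,0,-0.6],"twist":[0,0,0]},{"hand":0.1,"offset":[0.9,0,-0.8],"twist":[0,0,0]},{"hand":0.1,"offset":[1,0,-0.8],"twist":[0,0,0]},{"hand":0.1,"offset":[1,0,-0.8],"twist":[0,0,0]}]}}

```text
clock: 15.05
ee_pos: [409.7, 7.1, 324.8]
eef_rot: [-156.8, -0.7, 175.2]
ft_force: [0.4, 0.3, -0.4]
finger_gap: 47.0
finger_force: 0.0
```

```bash
python3 red.py; python3 go.py; python3 - <<'E'
from h import *
d=np.load('m.npz');T,G=d['T'],d['G']
# lid: compare edges in scene with model t=0 / .05 / .1 by edge response along the projected free edge; cup & tabs drift by image difference
ms=bot.camera_model('scene');im=bot.get_image('scene');g=cv2.GaussianBlur(cv2.cvtColor(im,cv2.COLOR_BGR2GRAY),(3,3),0).astype(float)
for t in np.arange(-.1,.25,.025):
    r=[]
    for s in np.linspace(-.9,.9,60):
        P=lambda k:proj(ms,G+T@np.array([80-170*np.cos(t)+10*np.sin(t),208+95*s,k-1.5+170*np.sin(t)+10*np.cos(t)]))[0]
        a,b=P(6),P(-6);v=lambda q:g[int(round(q[1])),int(round(q[0]))];r.append(v(a)-v(b))
    print(round(t,3),round(np.median(r),1))
o=cv2.imread('pics/scene0.png');D=cv2.absdiff(o,im).max(2)
for n,(x0,y0,x1,y1) in dict(cup=(256,190,278,218),blue=(183,140,217,205),green=(135,168,170,225),can=(200,135,224,172),brush=(236,145,265,168),jar=(438,285,482,336),box=(460,230,524,280)).items(): print(n,D[y0:y1,x0:x1].mean().round(1))
E
```

```text
red 275 292 313 175 197
neutral [270. 158.] [290. 187.] grip [ 0.  0. 55.]
a [281. 164.] [303. 193.] grip [ 0.  37.1 51. ]
b [286. 157.] [310. 186.] grip [-33.6  36.4  47.9]
c [295. 164.] [321. 193.] grip [-31.6  68.4  37.9]
home [290. 172.] [315. 199.] grip [ 0.  69.6 40.6]
t 15.10 gate pos [-95.2 125.4 172.4] rot [-156.8   -0.7  175.2] F [0.6 0.1 0.3] gap 46.5
-0.1 1.0
-0.075 2.0
-0.05 3.5
-0.025 8.5
-0.0 24.0
0.025 39.0
0.05 49.0
0.075 43.0
0.1 21.5
0.125 3.0
0.15 -7.0
0.175 -10.0
0.2 -3.0
0.225 0.0
cup 2.0
blue 1.2
green 1.3
can 1.1
brush 0.8
jar 0.9
box 2.5
```

>>> {"op": "play_rows", "data": {"moves": [{"hand":0.1,"offset":[0,-0.35,0.05],"twist":[-0.05,0,0]},{"hand":0.1,"offset":[0,-0.7,0.1],"twist":[-0.1,0,0]},{"hand":0.1,"offset":[0,-1,0.2],"twist":[-0.15,0,0]},{"hand":0.1,"offset":[0,-1,0.2],"twist":[-0.194,0,0]}]}}

```text
clock: 15.48
ee_pos: [404.7, -93.9, 344.6]
eef_rot: [-178.9, -0.8, 175.2]
ft_force: [0.5, 0.5, -0.3]
finger_gap: 46.8
finger_force: 0.0
```

>>> {"op": "play_rows", "data": {"moves": [{"hand":0.1,"offset":[0.2,-0.35,0],"twist":[0,0,0]},{"hand":0.1,"offset":[0.4,-0.7,0],"twist":[0,0,0]},{"hand":0.1,"offset":[0.6,-1,0],"twist":[0,0,0]},{"hand":0.1,"offset":[0.6,-1,0],"twist":[0,0,0]}]}}

```text
clock: 15.82
ee_pos: [332.3, -191.7, 347.2]
eef_rot: [-178.7, -1.0, 174.7]
ft_force: [0.5, -0.2, 0.8]
finger_gap: 47.1
finger_force: 0.0
```

```bash
python3 go.py; cat > fit.py <<'E'
from h import *
from scipy.optimize import minimize
d=np.load('m.npz');T,G=d['T'],d['G']
S=[]
for n in('scene','top'):
    im=bot.get_image(n);m=bot.camera_model(n);g=cv2.GaussianBlur(cv2.cvtColor(im,cv2.COLOR_BGR2GRAY),(3,3),0).astype(np.float32);S.append((n,m,g))
def sc(p,only=None):
    hx,hy,t=p;tot=0
    P=lambda r,s,k:np.array([hx-r*np.cos(t)+k*np.sin(t),hy+s,-1.5+r*np.sin(t)+k*np.cos(t)])
    for n,m,g in S:
        for e in('front','left','right'):
            u=np.linspace(.08,.92,40)
            A=[P(170+dd,-95+190*a,10) if e=='front' else P(170*a,(95+dd)*(1 if e=='left' else -1),10) for a in u for dd in(3,-3)]
            q=proj(m,G+np.array(A)@T.T).astype(np.float32)
            v=cv2.remap(g,q[:,0].reshape(-1,1),q[:,1].reshape(-1,1),1).ravel();w=np.median(v[0::2]-v[1::2])
            if only: print(n,e,w.round(1))
            tot+=max(-5,min(w,60))
    return tot
best=max(((sc((hx,hy,t)),hx,hy,round(t,3)) for hx in range(60,96,3) for hy in range(200,217,4) for t in np.arange(-.02,.16,.02)))
print(best);sc(best[1:],1)
for t in np.arange(-.02,.14,.02): print(round(t,2),max((round(float(sc((hx,hy,t))),1),hx,hy) for hx in range(60,96,3) for hy in range(200,217,4)))
E
python3 fit.py
```

```text
t 15.82 gate pos [-157.5  -79.   195.7] rot [-178.7   -1.   174.7] F [ 0.5 -0.2  0.8] gap 47.1
(np.float32(139.69238), 66, 212, np.float64(-0.02))
scene front 21.1
scene left 42.8
scene right 34.7
top front 23.5
top left 13.3
top right 4.3
-0.02 (139.7, 66, 212)
0.0 (128.1, 72, 212)
0.02 (129.6, 75, 212)
0.04 (122.5, 78, 212)
0.06 (106.6, 81, 212)
0.08 (107.4, 84, 216)
0.1 (109.3, 87, 216)
0.12 (109.6, 87, 216)
```

The joint fit puts the lid at 0 ± 0.02 rad, the lever sits at the blue home, and the bystanders haven't moved. Handing in.

```bash
python3 -c "
from rig import bot
print(bot.close_job())"
```

```text
the job is handed in; nothing more can be done
None
```

I handed the job in at about 16 s: the lid was pressed shut first, then the lever was run fully home beside the blue tab and released. The camera fit puts the lid at 0 ± 0.02 rad, and the things standing around look unmoved.

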